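# Load the capped vial and snap the case shut

### The arm

A 7-joint arm with a two-finger parallel gripper is mounted at the origin on a cart in front of the work surface, level with it; the furniture and walls round the work are solid. World frame = base frame: x ahead of the robot, y to its left, z up, the work surface at z = 0. Lengths are in m, angles in rad, forces in N, time in s.
With the tool pointing down it reaches from about 0.4 to 0.85 m from the base axis. Payload 6.9 kg.
Tool frame: the origin (TCP) lies midway between the tips of the shut fingers; the grasp point (between the pads) lies behind it (ctrl.pinch_z is the z of the grasp point in the tool frame, in m); z points along the fingers, y is the direction in which the jaws open and shut (so a half turn about z gives the same grasp; the last joint's range is limited). The gripper opens to 85 mm and grips with 20 to 120 N. Pads are 22 mm wide; open, the fingers measure 114 mm over their backs; the gripper's body (76 mm by 85 mm) begins 54 mm behind the grasp point. The pads swing forward as they close: fully open they stand 13 mm farther back than shut.
Start: joints at [1.331, 0.507, -0.238, 1.5, 0.126, 1.149, -0.155], TCP at [0.211, -0.588, 0.231] pointing down, gripper open.
Joint ranges: [-3.08, 3.08], [-0.24, 2.05], [-1.43, 1.35], [0, 2.5], [-1.52, 4.66], [0.17, 1.96], [-2.89, 2.89]. Speed limits (rad/s): [2.39, 2.39, 3.14, 3.14, 3.14, 3.14, 3.14].

### API

Orientations are given as a unit quaternion [w, x, y, z].
In Python, from station import ctrl, get_state, vision, ticket, models gives the robot as it stands. Calls block until the motion is done:
- ctrl.movep(position, orientation): joint-space move of the TCP to a pose.
- ctrl.movel(position, frame=None, max_speed=0.15): straight line of the TCP; frame=None keeps the orientation; max_speed is the mean speed in m/s.
- ctrl.set_joints(angles): joint-space move.
- ctrl.ungrasp() and ctrl.close_gripper(force=None): open the fingers fully, or close them until they stop; force is the grip in N (None keeps the last).
- ctrl.pause(seconds).
- ctrl.ik(position, orientation): joint angles nearest the present ones, or None.
- get_state(): the state.
- vision.grab_frame(name): name is "scene" or "top" or "wrist"; returns (picture, depth): 400x640x3 uint8, blue, green, red; 400x640 float32, m along the optical axis (not along the pixel's ray), 0 where there is no reading.
- vision.camera_info(name): a dict with "mtx" (3x3 intrinsics, pixels), "R" (3x3) and "t" (3): a world point X has camera coordinates R X + t; the wrist camera has in their place "hand_eye" (4x4, takes a point from camera to tool coordinates, whose origin is the TCP and whose axes are the flange's). Camera axes: x right, y down, z forward; pixel columns grow to the right and rows downward; lengths in m; the calibration is good to about 2 mm. A picture is of the moment at which its call begins: read the wrist's pose just before it. camera_info takes no time and is no camera call.
A pose or a line that the arm cannot do raises ctrl.Unreachable and nothing moves.
- ticket.close_job(): hands the job in, once; it reports no verdict.
Trained networks look in the newest picture that a camera, given by its name, has taken for a name from the list of things; names that differ only in an ending like _2 or _b are one class to them, and where a whole thing is asked for, a point or a joint stands for the part that bears it (a point fixed in the world has none). Each returns a list of dicts, best first, with "p" (0 to 1); they miss things now and then, are a little off and sometimes report something else, mostly with a low value. They report only what shows in the picture. A call takes as long as a camera call. They do not tell look-alikes from the thing itself.
- models.recognise(camera, target): "point" ([column, row] in pixels, amid what is visible of it).
- models.masks_of(camera, target): "mask" (400x640 bool, what is visible of it) and "point" ([column, row] in pixels, amid what is visible of it).
The state is a dict: "time": time; "qpos": joint angles; "qd": joint speeds; "tau": joint torques, N m; "tcp_pos": TCP position; "eef_rot": TCP orientation; "contact_force": force on the tool from outside, world axes, zero at the start; "wrist_torque": the same for the moment, N m; "width": finger opening in m.
Only numpy, scipy, OpenCV 4.12 (cv2) and the standard library are available. Lean on these libraries where they do the work, as an engineer would, in place of code of your own. Each camera call takes 0.05 s, during which the arm holds its last target.

### The job

Stand the capped amber vial upright in the blue well of the open grey case and let go of it, then swing the white lid over and press its free edge down until the catch clicks and the lid stays shut by itself. Go by feel: the catch gives at a firm push, but pushing or knocking the case or lid with more than about 25 N would break it. Do not knock the vial over, and leave the jar, the tablet bottle and the blister card where they are.

Things in the scene. Friction and masses are not known exactly. Their poses are not given: they have to be found in the camera images.
- vial: Loose amber vial with white cap, upright, 36 mm across and 88 mm tall (the top 11 mm is the cap, 37 mm across), about 60 g. Origin at the centre of its underside, z up along it.
- case: Grey open-topped case, fixed, 116 mm deep (x) by 150 mm wide (y) by 96 mm tall, walls 5 mm, floor 6 mm. Origin at the centre of its underside, z up; -x is its front (catch side, roughly to the robot's left), +x its back (hinge side). On the floor inside is a blue block 76 x 76 x 25 mm with the round well. A dark steel keeper with an orange spring bead is on the front face.
- well (a point): Centre of the well's bottom: the well is a round hole 44 mm across and 25 mm deep, its mouth 31 mm above the case's underside and 65 mm below the case's rim. 8 mm in front of the case's centre; axes as the case.
- lid (a joint): Angle of the white lid about its hinge, rad: 0 nominally closed (level), positive open; starts at 1.75 to 1.95, leaning back past upright. Sprung towards open: left near its start it stays there by friction, but let go part-closed or not caught it springs wide open again. Holding it down takes 1 to 3 N at the free edge. Caught, it rests somewhere between -0.08 and +0.09.
- lid_hinge (a point): Middle of the lid's hinge axis, 63 mm behind the case's centre, 84 mm above its underside. Turns with the lid: x runs along the lid from the free edge to the hinge, y along the hinge axis, z out of the lid's outer face.
- catch (a point): Nominal place of the catch, on the case's front face 80 mm above its underside. Over the lid's last 10 mm a nub on its tongue rides over the spring bead: 6 to 12 N at the thumb pad, then it gives (click) and 5 mm on meets a hard stop. Bead and stop together sit up to 10 mm higher or lower than nominal on each case, which no listed pose tells: press until the stop is felt (about 14 N).
- lid_edge (a point): Centre of the blue thumb pad on the lid's outer (when closed, upper) face by the free edge: the place to press. 116 mm from the hinge along the lid, 28 mm outward, 18 mm in from the free edge. Lid 134 mm from hinge to free edge, 160 mm wide; its front tongue, 44 mm wide, reaches 40 mm inward. Axes as lid_hinge. 112 mm above the worktop when the lid is at 0.
- amber_jar: Loose bystander: wide amber jar with white lid, 68 mm across, 92 mm tall; origin under its centre.
- pill_bottle: Loose bystander: white tablet bottle, 48 mm across, 88 mm tall; origin under its centre.
- blister_card: Loose bystander: flat blister card, 135 x 75 x 7 mm; origin under its centre.
Things that resemble listed ones, but are neither listed nor needed, are in the scene too. Leave any green or pink look-alike of the vial alone.

How it is judged:
On the way, in this order (a step that is already met when the one before it is completed fails the run):
1. the vial stands in the well, let go, while the lid is open (horizontal distance between vial and well below 0.008 m and z of vial in the frame of well below 0.006 m and angle between vial's own z axis and vertical below 0.12 rad and value of joint lid above 1 rad and contact force between the fingers and vial below 0.12 N), for 0.2 s.
2. the lid is pressed down to its catch (value of joint lid below 0.12 rad), for 0.2 s.
At the end, for the whole second after the job is handed in: The lid stays caught shut by itself (joint below 0.12 rad), with the vial standing at rest in the well (within 8 mm of its centre, its base less than 6 mm above the bottom, tilted less than 0.12 rad) (horizontal distance between vial and well below 0.008 m and z of vial in the frame of well below 0.006 m and angle between vial's own z axis and vertical below 0.12 rad and value of joint lid below 0.12 rad and linear speed of vial below 0.03 m/s); the robot touches nothing.
It fails at once if the robot pushes the case or its lid with more than 25 N (contact force between any of the fingers, the arm and case above 25 N).
It fails at once if the vial is knocked over (tilted more than 0.7 rad) (angle between vial's own z axis and vertical above 0.7 rad).
It fails at once if the jar, tablet bottle or blister card is moved more than 20 mm (distance of any of amber_jar, pill_bottle, blister_card from where it was at the start of the episode above 0.02 m).
It also fails if it takes over 64 s, if anything falls off the work surface, if the arm or the gripper's body presses on something with over 40 N, if the wrist force passes 120 N, or if a joint passes its speed limit or range.

## Working session

There is one attempt and no reset: what is moved stays moved. The work goes in short steps, each a Python script; the robot and the scene stay as the last script left them, time stands still between calls to the robot, and variables do not carry over. Pictures are saved under pics/ and viewed, and the job is handed in when it is done.

```bash
ls; mkdir -p pics
python3 - <<'E'
from station import ctrl,get_state,vision,models
import cv2,numpy as np
s=get_state();print(s['time'],s['tcp_pos'],s['eef_rot'],s['width'],ctrl.pinch_z)
for n in ['scene','top']:
    im,d=vision.grab_frame(n);cv2.imwrite(f'pics/{n}0.png',im);np.savez(f'{n}0.npz',im=im,d=d)
    c=vision.camera_info(n);print(n,c)
    for t in ['vial','case','lid','amber_jar','pill_bottle','blister_card']:
        print(n,t,[(round(r['p'],2),np.round(r['point']).tolist()) for r in models.recognise(n,t)])
print(vision.camera_info('wrist'))
E
```

```text
pics
0.0 [ 0.21098725 -0.58776914  0.23044877] [-8.61917618e-04  9.85178329e-01  1.71530999e-01 -1.83508979e-04] 0.08538486745743962 -0.0187
scene {'mtx': array([[475.63646002,   0.        , 312.87933523],
       [  0.        , 475.63646002, 195.6735034 ],
       [  0.        ,   0.        ,   1.        ]]), 'R': array([[-0.81958319, -0.57273942, -0.01590476],
       [-0.43526889,  0.64043599, -0.63275804],
       [ 0.37259145, -0.511675  , -0.77418622]]), 't': array([0.47853897, 0.23110097, 0.96609589])}
scene vial [(0.93, [259.0, 282.0]), (0.79, [302.0, 223.0]), (0.78, [223.0, 286.0]), (0.41, [261.0, 200.0])]
scene case [(0.83, [352.0, 156.0])]
scene lid [(0.75, [367.0, 129.0])]
scene amber_jar [(0.63, [260.0, 200.0]), (0.47, [344.0, 305.0]), (0.46, [348.0, 159.0])]
scene pill_bottle [(0.78, [380.0, 230.0])]
scene blister_card [(0.61, [345.0, 305.0]), (0.46, [367.0, 128.0])]
top {'mtx': array([[439.49936708,   0.        , 323.6361233 ],
       [  0.        , 439.49936708, 200.206495  ],
       [  0.        ,   0.        ,   1.        ]]), 'R': array([[ 0.02680073, -0.99963816, -0.0
[... 271 characters left out ...]
e [(0.87, [418.0, 196.0])]
top lid [(0.58, [457.0, 198.0]), (0.17, [422.0, 195.0])]
top amber_jar []
top pill_bottle [(0.85, [355.0, 278.0])]
top blister_card [(0.64, [272.0, 282.0])]
{'mtx': array([[327.31064507,   0.        , 315.85787477],
       [  0.        , 327.31064507, 199.41565505],
       [  0.        ,   0.        ,   1.        ]]), 'hand_eye': array([[ 6.75928990e-05, -9.64376462e-01, -2.64533616e-01,
         6.58818381e-02],
       [ 9.99999867e-01,  2.00352482e-04, -4.74882284e-04,
         5.01111644e-04],
       [ 5.10965264e-04, -2.64533549e-01,  9.64376348e-01,
        -1.43024752e-01],
       [ 0.00000000e+00,  0.00000000e+00,  0.00000000e+00,
         1.00000000e+00]])}
```

View pics/scene0.png

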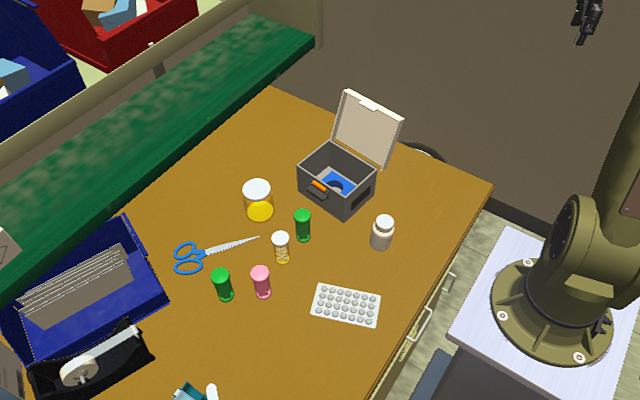

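View pics/top0.png

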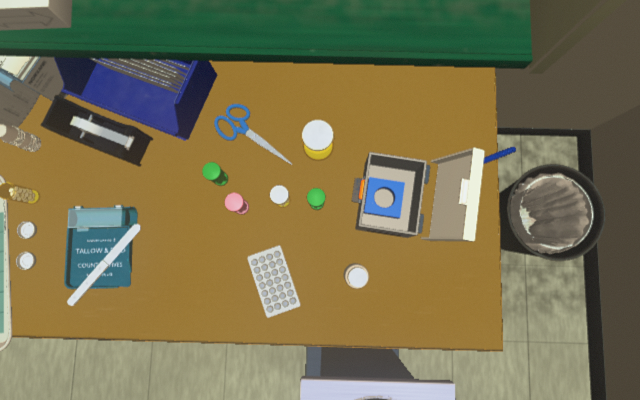

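```bash
cat > h.py <<'E'
import numpy as np,cv2
def cloud(name,d,ci):
    K=ci['mtx'];v,u=np.mgrid[0:400,0:640]
    P=np.stack([(u-K[0,2])/K[0,0]*d,(v-K[1,2])/K[1,1]*d,d],-1)
    return (P-ci['t'])@ci['R']
E
python3 - <<'E'
from station import vision,models
from h import *
a=np.load('scene0.npz');b=np.load('top0.npz')
c1=cv2.resize(a['im'][190:320,200:330],(390,390),interpolation=2);c2=cv2.resize(b['im'][150:230,200:330],(390,240),interpolation=2)
c3=np.zeros((390,390,3),np.uint8);c3[:240]=c2
cv2.imwrite('pics/crop.png',np.hstack([c1,c3]))
c4=cv2.resize(b['im'][135:255,340:500],(800,600),interpolation=2);cv2.imwrite('pics/case.png',c4)
P=cloud('top',b['d'],vision.camera_info('top'));Q=cloud('scene',a['d'],vision.camera_info('scene'))
np.savez('pc.npz',P=P,Q=Q)
for u,v in [(279,195),(316,197),(236,203),(213,171),(318,130),(357,277),(272,282),(385,198),(395,200),(363,195),(424,195),(480,200),(458,200),(300,30),(300,58),(150,300),(450,100)]:
    print((u,v),P[v,u].round(3))
print('scene');
for u,v in [(281,245),(281,237),(312,150),(250,80),(370,105),(320,187)]: print((u,v),Q[v,u].round(3))
E
```

```text
(279, 195) [0.517 0.21  0.085]
(316, 197) [0.515 0.136 0.086]
(236, 203) [0.499 0.294 0.085]
(213, 171) [0.562 0.343 0.086]
(318, 130) [0.65  0.136 0.091]
(357, 277) [0.361 0.053 0.086]
(272, 282) [0.343 0.226 0.004]
(385, 198) [ 0.529 -0.011  0.003]
(395, 200) [ 0.521 -0.029  0.03 ]
(363, 195) [0.52  0.044 0.095]
(424, 195) [ 0.538 -0.096  0.   ]
(480, 200) [ 0.53  -0.218 -0.001]
(458, 200) [ 0.498 -0.106  0.21 ]
(300, 30) [0.773 0.168 0.253]
(300, 58) [0.727 0.167 0.246]
(150, 300) [0.299 0.482 0.001]
(450, 100) [ 0.755 -0.156  0.   ]
scene
(281, 245) [0.506 0.223 0.082]
(281, 237) [0.516 0.21  0.088]
(312, 150) [ 0.658 -0.101  0.002]
(250, 80) [0.745 0.004 0.257]
(370, 105) [ 0.507 -0.116  0.214]
(320, 187) [0.529 0.048 0.08 ]
```

View pics/crop.png

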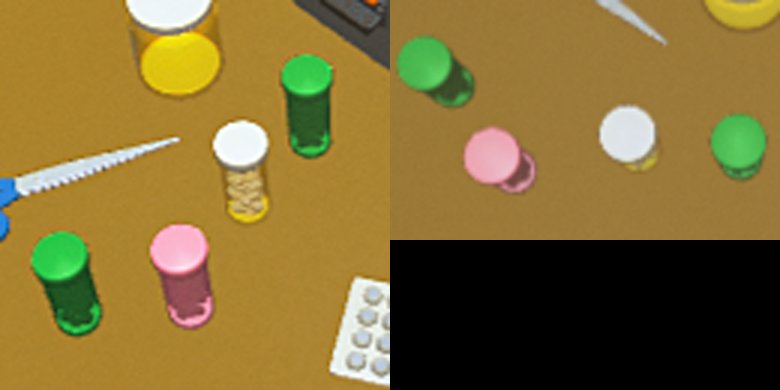

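View pics/case.png

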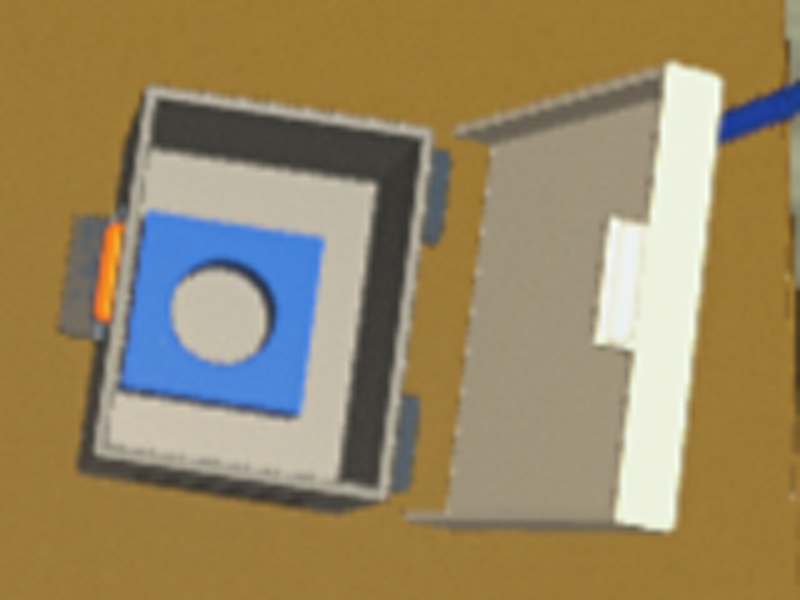

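Run:
```python
from station import vision
from h import *
z=np.load('pc.npz');P,Q=z['P'],z['Q'];im=np.load('top0.npz')['im'];ims=np.load('scene0.npz')['im']
for n,C in (('top',P),('scene',Q)):
    X=C.reshape(-1,3)
    m=(abs(X[:,2]-.0875)<.005)&(np.hypot(X[:,0]-.517,X[:,1]-.21)<.03)
    c,r=cv2.minEnclosingCircle(X[m][:,:2].astype(np.float32));print(n,'vial',m.sum(),np.round(c,4),round(r,4),np.median(X[m],0).round(4))
    m=(X[:,2]>.090)&(X[:,2]<.1)&(X[:,0]>.42)&(X[:,0]<.63)&(X[:,1]>-.09)&(X[:,1]<.08)
    print(n,'rim',m.sum(),np.percentile(X[m],[2,98],axis=0).round(3).tolist(),cv2.minAreaRect(X[m][:,:2].astype(np.float32)))
    m=(X[:,1]<-.075)&(X[:,1]>-.25)&(X[:,0]>.4)&(X[:,0]<.65)&(X[:,2]>.06)&(X[:,2]<.3)
    L=X[m];print('lid',m.sum(),L.min(0).round(3),L.max(0).round(3))
# blue block
for n,C,I in (('top',P,im),('scene',Q,ims)):
    hsv=cv2.cvtColor(I,cv2.COLOR_BGR2HSV)
    m=(hsv[...,0]>95)&(hsv[...,0]<125)&(hsv[...,1]>120)&(abs(C[...,2]-.031)<.006)&(abs(C[...,0]-.52)<.08)&(abs(C[...,1])<.08)
    print(n,'blue',m.sum(),cv2.minAreaRect(C[m][:,:2].astype(np.float32)))
```

```text
top vial 255 [0.5182 0.2105] 0.0184 [0.5184 0.2105 0.0853]
top rim 726 [[0.446, -0.077, 0.091], [0.603, 0.05, 0.098]] ((0.5215520262718201, -0.027302563190460205), (0.14464561641216278, 0.1553707718849182), 82.57877349853516)
lid 4201 [ 0.43  -0.154  0.074] [ 0.596 -0.075  0.218]
scene vial 206 [0.5196 0.2109] 0.0189 [0.5193 0.2114 0.0856]
scene rim 558 [[0.439, -0.078, 0.09], [0.604, 0.051, 0.098]] ((0.5228363275527954, -0.025978058576583862), (0.1448543518781662, 0.15568113327026367), 82.57953643798828)
lid 3519 [ 0.431 -0.155  0.061] [ 0.598 -0.075  0.217]
top blue 938 ((0.526854932308197, -0.0053094662725925446), (0.07539543509483337, 0.07635504752397537), 82.36177825927734)
scene blue 303 ((0.5258536338806152, -0.023811381310224533), (0.04194052144885063, 0.07787306606769562), 82.91946411132812)
```

Run:
```python
from station import vision
from h import *
z=np.load('pc.npz');P,Q=z['P'],z['Q'];im=np.load('top0.npz')['im']
a=np.deg2rad(82.5);cx=-np.array([np.cos(a),np.sin(a)]);cy=np.array([-cx[1],cx[0]])
print(cx,cy)
w=np.array([.5269,-.0053]);o=w+.008*cx;print('case from block',o)
for n,C in (('top',P),('scene',Q)):
    X=C.reshape(-1,3);u=(X[:,:2]-o)@cx;v=(X[:,:2]-o)@cy
    m=(abs(X[:,2]-.0955)<.004)&(abs(u)<.075)&(abs(v)<.085)
    s=m&(abs(u)<.04); print(n,'y edges',np.percentile(v[s&(v>0)],[3,97]).round(4),np.percentile(v[s&(v<0)],[3,97]).round(4))
    s=m&(abs(v)>.03)&(abs(v)<.06); print('x edges',np.percentile(u[s&(u>0)],[3,97]).round(4) if (s&(u>0)).any() else None,np.percentile(u[s&(u<0)],[3,97]).round(4), 'z',np.median(X[m,2]))
    # lid profile
    m=(u>.05)&(u<.2)&(abs(v)<.085)&(X[:,2]>.09)
    for lo in np.arange(.09,.23,.01):
        k=m&(X[:,2]>=lo)&(X[:,2]<lo+.01)
        k2=k&(abs(v)<.015);k3=k&(abs(v)>.03)&(abs(v)<.07)
        if k.sum(): print(round(lo,2),'centre u',np.percentile(u[k2],[5,50,95]).round(3) if k2.any() else '-', 'off',np.percentile(u[k3],[5,50,95]).round(3) if k3.any() else '-',k3.sum(), v[k].min().round(3),v[k].max().round(3))
# hole by colour
hsv=cv2.cvtColor(im,cv2.COLOR_BGR2HSV);b=((hsv[...,0]>95)&(hsv[...,0]<125)&(hsv[...,1]>120)).astype(np.uint8)[160:240,350:430].copy()
cs,h=cv2.findContours(b,cv2.RETR_CCOMP,cv2.CHAIN_APPROX_NONE)
ci=vision.camera_info('top')
for c,hh in zip(cs,h[0]):
    if hh[3]>=0 and len(c)>20:
        p=c[:,0].astype(float)+[350,160];r=np.c_[(p-ci['mtx'][:2,2])/ci['mtx'][0,0],np.ones(len(p))]@ci['R'];c0=-ci['R'].T@ci['t']
        g=c0+r*((.031-c0[2])/r[:,2])[:,None];print('hole',cv2.minEnclosingCircle(g[:,:2].astype(np.float32)),cv2.fitEllipse(g[:,:2].astype(np.float32)))
```

```text
[-0.13052619 -0.99144486] [ 0.99144486 -0.13052619]
case from block [ 0.52585579 -0.01323156]
top y edges [0.0695 0.0746] [-0.0751 -0.0704]
x edges [0.0531 0.0579] [-0.0576 -0.0529] z 0.09459783331083335
0.09 centre u [0.054 0.089 0.093] off [0.053 0.087 0.093] 250 -0.08 0.078
0.1 centre u [0.092 0.094 0.097] off [0.092 0.095 0.097] 131 -0.08 0.079
0.11 centre u [0.096 0.098 0.101] off [0.096 0.098 0.1  ] 134 -0.08 0.08
0.12 centre u [0.099 0.102 0.104] off [0.099 0.102 0.104] 144 -0.08 0.078
0.13 centre u [0.103 0.105 0.108] off [0.103 0.105 0.108] 138 -0.08 0.081
0.14 centre u [0.107 0.109 0.111] off [0.106 0.109 0.111] 152 -0.08 0.079
0.15 centre u [0.11  0.111 0.114] off [0.11  0.112 0.115] 146 -0.08 0.079
0.16 centre u [0.114 0.114 0.114] off [0.114 0.116 0.118] 158 -0.08 0.08
0.17 centre u - off [0.117 0.119 0.12 ] 91 -0.08 0.079
0.18 centre u - off - 0 -0.08 0.079
0.19 centre u [0.13  0.133 0.134] off [0.131 0.133 0.135] 28 -0.08 0.08
0.2 centre u [0.112 0.121 0.131] off [0.112 0.121 0.132] 546 -0.08 0.081
0.21 centre u [0.097 0.102 0.109] off [0.112 0.113 0.115] 5 -0.042 0.06
[... 541 characters left out ...]
12] 120 -0.079 0.08
0.15 centre u [0.109 0.113 0.115] off [0.109 0.113 0.116] 126 -0.079 0.081
0.16 centre u [0.113 0.116 0.12 ] off [0.113 0.116 0.119] 127 -0.079 0.082
0.17 centre u [0.117 0.12  0.123] off [0.116 0.12  0.123] 125 -0.079 0.08
0.18 centre u [0.12  0.122 0.125] off [0.119 0.123 0.126] 111 -0.079 0.081
0.19 centre u - off [0.122 0.124 0.134] 16 -0.08 0.082
0.2 centre u [0.098 0.123 0.132] off [0.111 0.119 0.132] 180 -0.081 0.082
0.21 centre u [0.096 0.101 0.107] off [0.11  0.111 0.113] 4 -0.02 0.075
hole ((0.526034414768219, -0.004512805491685867), 0.024146586656570435) ((0.5259009003639221, -0.00481535866856575), (0.04459564387798309, 0.04675818979740143), 153.94183349609375)
```

```bash
cat >> h.py <<'E'
from scipy.spatial.transform import Rotation as Rn
a_=np.deg2rad(82.5);CX=-np.array([np.cos(a_),np.sin(a_),0]);CY=np.array([-CX[1],CX[0],0]);CO=np.array([.52586,-.01323,0])
def quat(phi=0.):
    # tool z tilted by phi from down towards case front (-CX); tool x towards front
    z=-CX*np.sin(phi)+np.array([0,0,-1])*np.cos(phi); y=np.cross(np.array([0,0,-1]),-CX); x=np.cross(y,z)
    q=Rn.from_matrix(np.c_[x,y,z]).as_quat();return q[[3,0,1,2]]
def case(u,v,z): return CO+u*CX+v*CY+np.array([0,0,z])
E
python3 - <<'E'
from station import ctrl,get_state,vision,models
from h import *
q=quat(0);print(q)
def go(p,q):
    ctrl.movep(p,q);s=get_state();print(s['time'],s['tcp_pos'].round(3),s['contact_force'].round(2))
for p in [(.21,-.588,.4),(.4,-.1,.42),(.5182,.2105,.25)]:
    print(ctrl.ik(p,q))
s=get_state()
ctrl.movel((.211,-.588,.40),max_speed=.3)
go((.40,-.1,.42),q)
go((.5182-.0,.2105,.22),q)
s=get_state();im,d=vision.grab_frame('wrist');cv2.imwrite('pics/w1.png',im);np.savez('w1.npz',im=im,d=d,p=s['tcp_pos'],q=s['eef_rot'])
print(s['time'],s['qpos'])
E
```

```text
[0.         0.75183981 0.65934582 0.        ]
[ 1.47977847  0.46240197 -0.53172463  1.15910823  0.22815959  1.57654922
  0.86562251]
[ 0.97516793  0.0871379  -0.87398737  1.61793814  0.06714647  1.46787916
 -0.03475622]
[ 0.31161712  0.66454792 -1.32154657  1.63944597  0.65696248  1.36354948
 -1.23472114]
3.3 [ 0.4   -0.101  0.42 ] [-0.06 -0.14  0.19]
4.7417 [0.519 0.209 0.22 ] [-0.35 -0.52 -0.38]
4.7417 [ 0.18338828  0.55333042 -0.98626396  1.68796888  0.49643222  1.17322648
 -1.06609691]
```

```bash
cat >> h.py <<'E'
def wcloud(d,ci,p,q):
    K=ci['mtx'];v,u=np.mgrid[0:400,0:640]
    P=np.stack([(u-K[0,2])/K[0,0]*d,(v-K[1,2])/K[1,1]*d,d],-1)
    H=ci['hand_eye'];q=np.asarray(q)
    T=P@H[:3,:3].T+H[:3,3]
    return T@Rn.from_quat(q[[1,2,3,0]]).as_matrix().T+p
E
python3 - <<'E'
from station import vision
from h import *
z=np.load('w1.npz');X=wcloud(z['d'],vision.camera_info('wrist'),z['p'],z['q']).reshape(-1,3)
m=(abs(X[:,2]-.088)<.006)&(np.hypot(X[:,0]-.518,X[:,1]-.21)<.03)
print(m.sum(),np.median(X[m],0),cv2.minEnclosingCircle(X[m][:,:2].astype(np.float32)))
m=(X[:,2]<.02)&(abs(X[:,1]-.2)<.1);print(np.median(X[m,2]))
E
```

```text
1390 [0.51857372 0.21026994 0.08687279] ((0.5185020565986633, 0.2091989666223526), 0.01872600056231022)
0.00046565164483729216
```

View pics/w1.png

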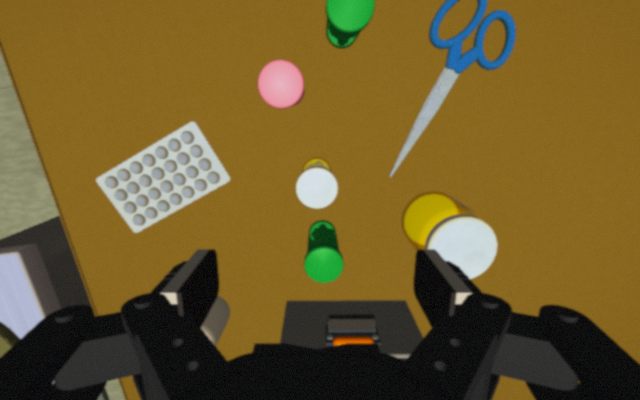

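Run:
```python
from station import ctrl,get_state,vision
from h import *
q=quat(0)
ctrl.movel((.5183,.2098,.12),frame=None,max_speed=.15)
ctrl.movel((.5183,.2098,.045),max_speed=.1)
s=get_state();print(s['time'],s['tcp_pos'],s['contact_force'].round(2))
ctrl.close_gripper(force=25);ctrl.pause(.2)
s=get_state();print(s['time'],s['width'],s['contact_force'].round(2))
ctrl.movel((.5183,.2098,.10),max_speed=.1)
s=get_state();print(s['time'],s['width'],s['contact_force'].round(2))
ctrl.movel((.5183,.2098,.19),max_speed=.15)
w=case(-.008,0,.19); print(w,ctrl.ik(w,q))
ctrl.movel(w,max_speed=.15)
s=get_state();print(s['time'],s['tcp_pos'],s['width'],s['contact_force'].round(2),s['qpos'])
im,d=vision.grab_frame('scene');cv2.imwrite('pics/s2.png',cv2.resize(im[60:280,200:450],(750,660))[:600])
s=get_state();im,d=vision.grab_frame('wrist');cv2.imwrite('pics/w2.png',im);np.savez('w2.npz',im=im,d=d,p=s['tcp_pos'],q=s['eef_rot'])
```

```text
6.5083 [0.5185674  0.21019845 0.04547366] [-1.17  0.19  0.26]
7.225 0.03529652601668611 [-0.16 -1.03  6.12]
7.925 0.03502609008212248 [-0.5   0.19 -1.11]
[ 0.52690421 -0.00529844  0.19      ] [ 0.61409754  0.54612528 -1.01364433  1.81393904  0.52374247  1.07890944
 -0.72394196]
10.2583 [ 0.52688334 -0.00422228  0.19013864] 0.03519331824347209 [-0.28  0.35 -0.67] [ 0.61283266  0.54593242 -1.01419522  1.81404916  0.5233582   1.07862969
 -0.72404967]
```

View pics/s2.png

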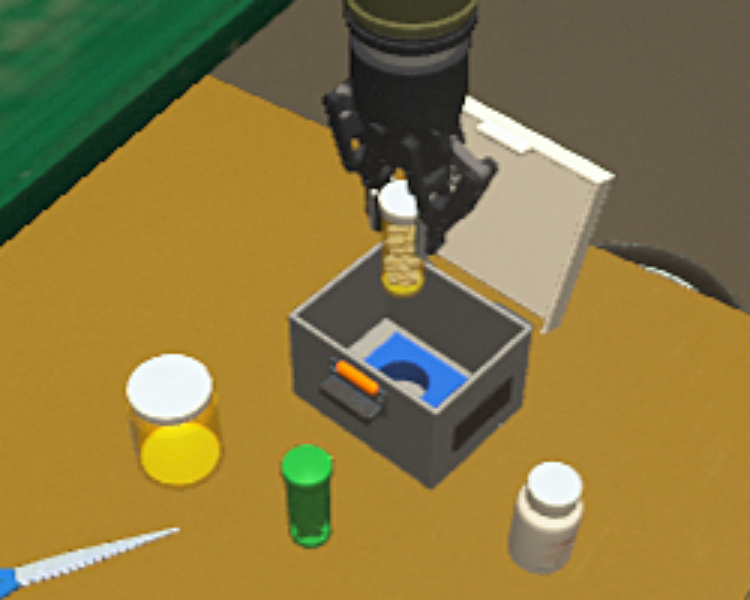

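View pics/w2.png

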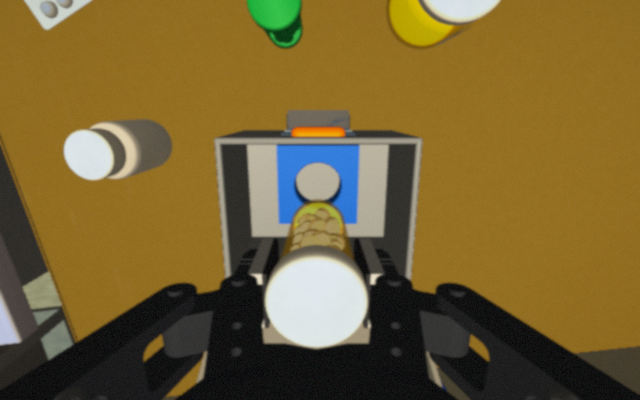

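Run:
```python
from station import vision
from h import *
z=np.load('w2.npz');ci=vision.camera_info('wrist');C=wcloud(z['d'],ci,z['p'],z['q']);X=C.reshape(-1,3)
hsv=cv2.cvtColor(z['im'],cv2.COLOR_BGR2HSV);b=(hsv[...,0]>95)&(hsv[...,0]<125)&(hsv[...,1]>120)&(abs(C[...,2]-.031)<.006)
B=C[b];print('block z',np.median(B[:,2]));U=(B[:,:2]-CO[:2])@CX[:2];V=(B[:,:2]-CO[:2])@CY[:2]
print('block u,v range',np.percentile(U,[.5,99.5]),np.percentile(V,[.5,99.5]),'expect -.046.. ; -.038 .038')
U=(X[:,:2]-CO[:2])@CX[:2];V=(X[:,:2]-CO[:2])@CY[:2];m=(abs(X[:,2]-.0955)<.004)&(abs(V)<.085)
s=m&(abs(U)<.04);print('rim v',V[s].min(),V[s].max());s=m&(abs(V)>.03)&(abs(V)<.06);print('rim u',np.percentile(U[s&(U<-.045)&(U>-.07)],[3,97]))
m=(X[:,2]>.21)&(X[:,2]<.26)&(np.hypot(U+.008,V)<.03);h=np.histogram(X[m,2],20);print(h)
zt=np.percentile(X[m,2],50);k=m&(abs(X[:,2]-zt)<.004);c,r=cv2.minEnclosingCircle(X[k][:,:2].astype(np.float32));print(zt,c,r,'u,v',(np.array(c)-CO[:2])@CX[:2],(np.array(c)-CO[:2])@CY[:2])
# tilt: plane normal of cap
Y=X[k]-X[k].mean(0);print(np.linalg.svd(Y,full_matrices=False)[2][2])
K=ci['mtx'];b2=((hsv[...,0]>95)&(hsv[...,0]<125)&(hsv[...,1]>120)).astype(np.uint8);b2[:,:270]=0;b2[:,370:]=0
cs,hh=cv2.findContours(b2,cv2.RETR_CCOMP,cv2.CHAIN_APPROX_NONE)
H=ci['hand_eye'];R=Rn.from_quat(z['q'][[1,2,3,0]]).as_matrix()
for c,h in zip(cs,hh[0]):
    if h[3]>=0 and len(c)>20:
        p=c[:,0].astype(float);r=np.c_[(p-K[:2,2])/K[0,0],np.ones(len(p))]@H[:3,:3].T@R.T;c0=R@H[:3,3]+z['p'];g=c0+r*((.031-c0[2])/r[:,2])[:,None]
        e=cv2.fitEllipse(g[:,:2].astype(np.float32));print('hole',e,(np.array(e[0])-CO[:2])@CX[:2],(np.array(e[0])-CO[:2])@CY[:2])
```

```text
block z 0.03141158190587216
block u,v range [-0.04418517  0.02991315] [-0.03666512  0.03796405] expect -.046.. ; -.038 .038
rim v -0.07485909855106605 0.07566847480150361
rim u [-0.0562416  -0.05119154]
(array([ 318,  282,  233,  189,  247,  347,  400, 1004, 6967,  732,  187,
        307,  245,  278,  309,  195,    3,   11,  154,  415]), array([0.21000173, 0.21250152, 0.21500131, 0.21750111, 0.2200009 ,
       0.22250069, 0.22500048, 0.22750027, 0.23000006, 0.23249986,
       0.23499965, 0.23749944, 0.23999923, 0.24249902, 0.24499882,
       0.24749861, 0.2499984 , 0.25249819, 0.25499798, 0.25749777,
       0.25999757]))
0.23161516399418156 (0.527923583984375, 0.0027719074860215187) 0.02759470045566559 u,v -0.016134360709001896 -4.273831508603611e-05
[-0.00492419  0.01833847  0.99981971]
```

Run:
```python
from station import ctrl,get_state,vision
from h import *
def st(t=''):
    s=get_state();p=s['tcp_pos'];d=(p-CO);print(t,round(s['time'],2),'u,v,z',(d@CX).round(4),(d@CY).round(4),p[2].round(4),s['contact_force'].round(2));return s
ctrl.pause(.2);s=st()
f0=s['contact_force']
U=-.0072
for z in (.13,.10,.085):
    ctrl.movel(case(U,0,z),max_speed=.1);s=st()
    if np.linalg.norm(s['contact_force']-f0)>5: raise SystemExit
for z in np.arange(.08,.0485,-.004):
    ctrl.movel(case(U,0,z),max_speed=.08);s=st()
    if s['contact_force'][2]>3 or np.linalg.norm(s['contact_force'][:2])>5: break
```

```text
10.56 u,v,z -0.0084 -0.0001 0.19 [ 0.71 -0.23 -1.23]
 11.31 u,v,z -0.0075 0.0003 0.1303 [-0.2  -0.34 -0.9 ]
 11.76 u,v,z -0.0074 -0.0001 0.1 [0.4  0.73 0.01]
 12.06 u,v,z -0.0072 -0.0002 0.085 [-0.49  1.04 -0.24]
 12.31 u,v,z -0.0072 -0.0 0.08 [ 1.33  0.34 -0.54]
 12.56 u,v,z -0.0071 -0.0001 0.0758 [ 0.    0.77 -1.27]
 12.81 u,v,z -0.0071 -0.0002 0.0718 [-0.79 -0.24 -0.5 ]
 13.06 u,v,z -0.0071 -0.0002 0.0677 [ 0.84  0.22 -0.47]
 13.31 u,v,z -0.0071 -0.0002 0.0637 [ 0.01  0.47 -0.25]
 13.56 u,v,z -0.0071 -0.0002 0.0597 [ 0.08  0.02 -1.3 ]
 13.81 u,v,z -0.0071 -0.0001 0.0557 [ 0.34 -0.57  0.43]
 14.06 u,v,z -0.0072 -0.0001 0.0518 [ 0.15  1.03 -0.73]
```

Run:
```python
from station import ctrl,get_state,vision
from h import *
U=-.0072
for z in np.arange(.051,.0465,-.0008):
    ctrl.movel(case(U,0,z),max_speed=.05);f=np.mean([(ctrl.pause(.02),get_state()['contact_force'])[1] for _ in range(5)],0)
    print(z.round(4),get_state()['tcp_pos'][2].round(4),f.round(2))
    if f[2]>2.2: break
im,d=vision.grab_frame('scene');cv2.imwrite('pics/s3.png',cv2.resize(im[60:280,250:450],(600,660))[:600])
```

```text
0.051 0.0513 [-0.47 -0.46  4.28]
```

View pics/s3.png

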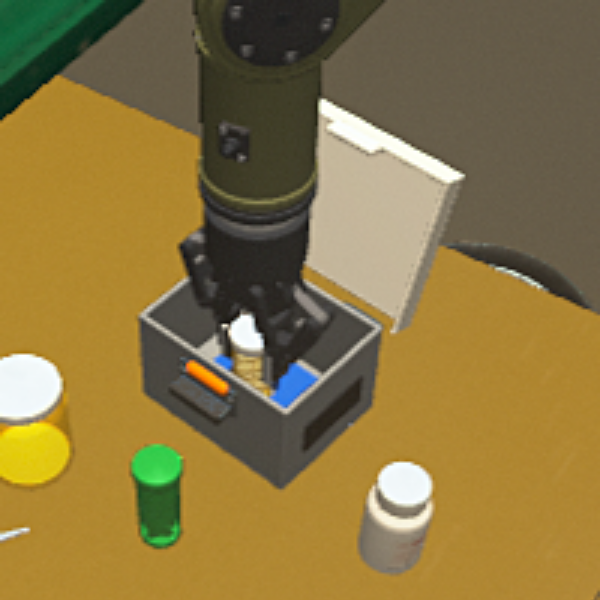

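Run:
```python
from station import ctrl,get_state,vision
from h import *
ctrl.ungrasp();ctrl.pause(.3);s=get_state();print(s['time'],s['width'],s['contact_force'].round(2),s['tcp_pos'])
ctrl.movel(case(-.0072,0,.13),max_speed=.1)
s=get_state();print(s['time'],s['contact_force'].round(2))
ctrl.movel(case(-.0072,0,.33),max_speed=.25)
s=get_state();im,d=vision.grab_frame('wrist');cv2.imwrite('pics/w4.png',im);np.savez('w4.npz',im=im,d=d,p=s['tcp_pos'],q=s['eef_rot'])
C=wcloud(d,vision.camera_info('wrist'),s['tcp_pos'],s['eef_rot']).reshape(-1,3)
U=(C-CO)@CX;V=(C-CO)@CY;m=(abs(C[:,2]-.094)<.005)&(np.hypot(U+.008,V)<.03);print(m.sum(),np.median(C[m,2]),cv2.minEnclosingCircle(np.c_[U[m],V[m]].astype(np.float32)))
print(s['time'])
for phi in (35,20,0):
  for L in (1.9,1.57,1.2,.8,.4,0):
    r,n=.116,.03
    u=.063-r*np.cos(L)+n*np.sin(L);zz=.084+r*np.sin(L)+n*np.cos(L)
    j=ctrl.ik(case(u,0,zz),quat(np.deg2rad(phi)));print(phi,L,np.round([u,zz],3),None if j is None else j.round(2))
```

```text
15.2917 0.08569284834599006 [ 0.97 -0.33 -0.26] [ 0.52680364 -0.00607761  0.05101043]
16.2333 [-0.06 -0.59 -0.46]
770 0.09285315623694573 ((-0.006504517048597336, -9.096276335185394e-05), 0.018577080219984055)
17.1833
35 1.9 [0.129 0.184] [ 1.21  0.81 -1.15  1.73  0.13  1.06  0.  ]
35 1.57 [0.093 0.2  ] [ 1.18  0.77 -1.18  1.76  0.1   1.03 -0.05]
35 1.2 [0.049 0.203] [ 1.14  0.76 -1.2   1.8   0.1   0.97 -0.12]
35 0.8 [0.004 0.188] [ 1.07  0.76 -1.21  1.85  0.12  0.88 -0.19]
35 0.4 [-0.032  0.157] [ 1.    0.79 -1.19  1.91  0.17  0.77 -0.26]
35 0 [-0.053  0.114] [ 0.93  0.85 -1.14  1.96  0.24  0.66 -0.31]
20 1.9 [0.129 0.184] [ 1.1   0.68 -1.11  1.77  0.29  1.04 -0.18]
20 1.57 [0.093 0.2  ] [ 1.07  0.65 -1.14  1.78  0.27  1.03 -0.23]
20 1.2 [0.049 0.203] [ 1.    0.63 -1.15  1.8   0.27  1.   -0.31]
20 0.8 [0.004 0.188] [ 0.92  0.63 -1.14  1.84  0.29  0.93 -0.4 ]
20 0.4 [-0.032  0.157] [ 0.83  0.66 -1.11  1.89  0.34  0.84 -0.49]
20 0 [-0.053  0.114] [ 0.76  0.71 -1.05  1.94  0.4   0.73 -0.56]
0 1.9 [0.129 0.184] [ 0.87  0.55 -1.01  1.82  0.53  1.07 -0.47]
0 1.57 [0.093 0.2  ] [ 0.82  0.53 -1.03  1.81  0.51  1.1  -0.52]
0 1.2 [0.049 0.203] [ 0.74  0.53 -1.03  1.8   0.5   1.1  -0.6 ]
0 0.8 [0.004 0.188] [ 0.63  0.54 -1.01  1.82  0.52  1.07 -0.7 ]
0 0.4 [-0.032  0.157] [ 0.54  0.58 -0.97  1.85  0.56  1.01 -0.8 ]
0 0 [-0.053  0.114] [ 0.46  0.63 -0.92  1.89  0.62  0.93 -0.89]
```

View pics/w4.png

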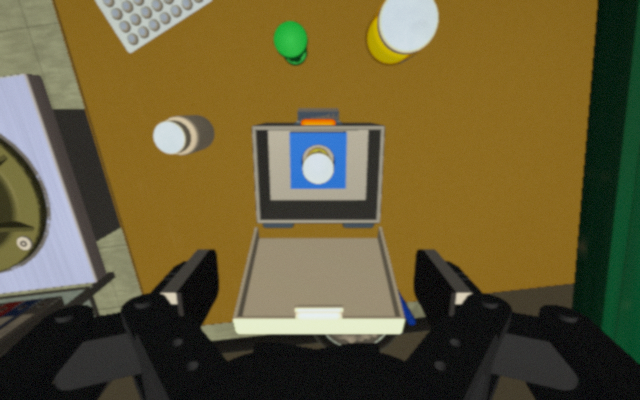

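```bash
cat >> h.py <<'E'
def lidpose(L,r,gap=0.,phi=None):
    if phi is None: phi=np.deg2rad(35)*np.clip(L/1.9,0,1)
    n=.028+gap
    # corner target in case (u,z)
    c=np.array([.063-r*np.cos(L)+n*np.sin(L),.084+r*np.sin(L)+n*np.cos(L)])
    tx=np.array([-np.cos(phi),np.sin(phi)])   # tool x in (u,z)
    t=c-.011*tx*np.clip((L-phi)/.3,0,1)
    return case(t[0],0,t[1]),quat(phi)
E
python3 - <<'E'
from station import ctrl,get_state,vision
from h import *
R=lambda q:Rn.from_quat(np.asarray(q)[[1,2,3,0]]).as_matrix()
q=quat(np.deg2rad(35));print(R(q).round(2))
p,q2=lidpose(1.95,.108,.025);print((p-CO)@CX,p[2])
ctrl.close_gripper(force=30)
ctrl.movep(case(.20,0,.36),q);s=get_state();print(s['time'],s['tcp_pos'],s['width'])
ctrl.movel(case(.195,0,.26),max_speed=.15)
ctrl.movel(p,frame=q2,max_speed=.1)
ctrl.pause(.1);s=get_state();print(s['time'],s['tcp_pos'],(s['tcp_pos']-CO)@CX,s['contact_force'].round(2))
im,d=vision.grab_frame('scene');cv2.imwrite('pics/s5.png',cv2.resize(im[40:240,250:450],(600,600)))
im,d=vision.grab_frame('top');cv2.imwrite('pics/t5.png',cv2.resize(im[135:285,340:540],(800,600)))
E
```

```text
[[ 0.11  0.99  0.07]
 [ 0.81 -0.13  0.57]
 [ 0.57 -0.   -0.82]]
0.16122506716832297 0.15839872435893818
18.8833 [ 0.49958832 -0.21185263  0.35993142] 0.00019584207097927413
21.0167 [ 0.50510499 -0.17335307  0.15888015] 0.16146226359038102 [-0.69 -0.07 -0.42]
```

View pics/s5.png

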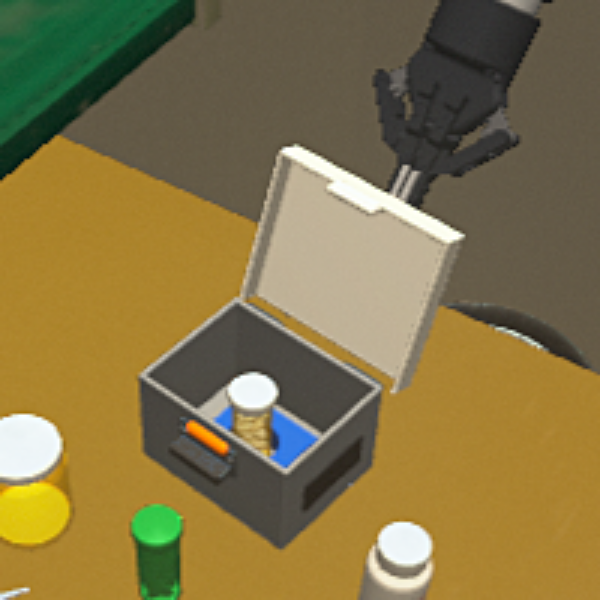

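View pics/t5.png

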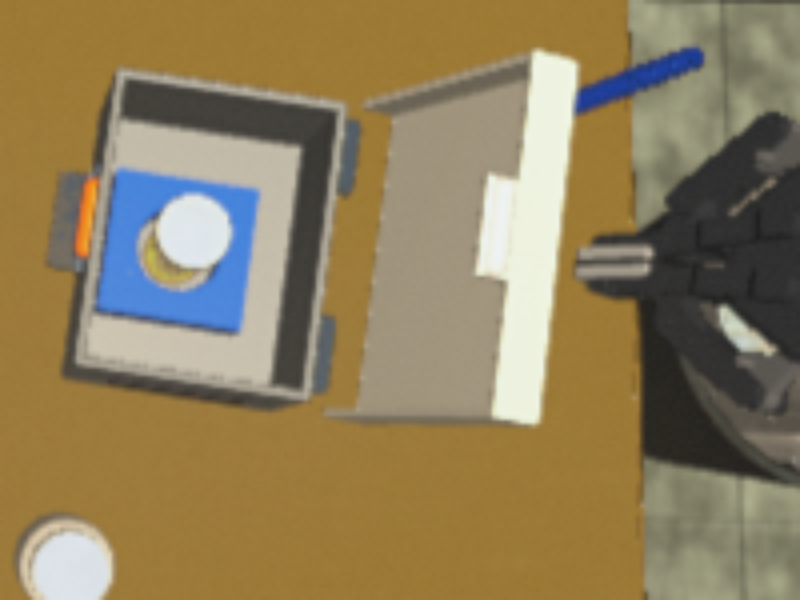

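Vial stands in the well (top crop ~(190,230)); the closed fingers are behind the lid, centred. Sweep the lid over now.

Run:
```python
from station import ctrl,get_state,vision
from h import *
f0=get_state()['contact_force']
p,q=lidpose(1.93,.110,.004);ctrl.movel(p,frame=q,max_speed=.05)
for L in np.arange(1.85,.34,-.1):
    p,q=lidpose(L,.110+.008*(1.85-L)/1.85);ctrl.movel(p,frame=q,max_speed=.08)
    s=get_state();f=s['contact_force']
    print(round(L,2),round(s['time'],2),'front',(f@-CX).round(2),'side',(f@CY).round(2),'up',f[2].round(2))
    if np.linalg.norm(f)>8: break
im,d=vision.grab_frame('scene');cv2.imwrite('pics/s6.png',cv2.resize(im[40:240,250:450],(600,600)))
```

```text
1.85 22.05 front -1.38 side -0.14 up -0.48
1.75 22.34 front -0.69 side -1.17 up 0.14
1.65 22.63 front 0.06 side -0.02 up -0.25
1.55 22.93 front -1.18 side -1.09 up 0.27
1.45 23.22 front 0.42 side -0.09 up 0.14
1.35 23.51 front -1.09 side -0.25 up 0.23
1.25 23.8 front -0.59 side 0.47 up -0.11
1.15 24.09 front 0.05 side -0.79 up 0.25
1.05 24.38 front -0.28 side -0.16 up -0.78
0.95 24.68 front -0.54 side 0.33 up -0.05
0.85 24.97 front 0.72 side -0.2 up 0.95
0.75 25.26 front -0.08 side 0.2 up 1.52
0.65 25.56 front 0.49 side 0.25 up 0.35
0.55 25.86 front -0.48 side -0.88 up 1.11
0.45 26.16 front 0.07 side -0.01 up 1.31
0.35 26.48 front -0.86 side -1.21 up -0.15
```

View pics/s6.png

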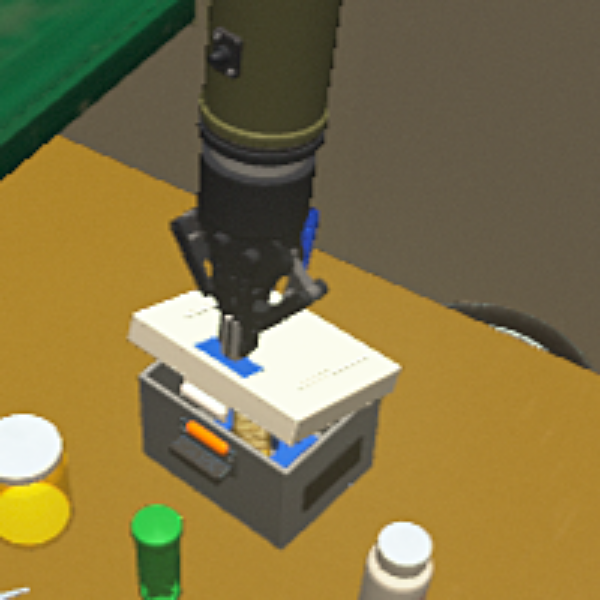

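```bash
cat > press.py <<'E'
from station import ctrl,get_state,vision
from h import *
def F(n=4):
    a=[]
    for _ in range(n): ctrl.pause(.015);a.append(get_state()['contact_force'])
    return np.mean(a,0)
for L in (.3,.25):
    p,q=lidpose(L,.118);ctrl.movel(p,frame=q,max_speed=.06)
L=.25;peak=0;clicked=False;log=[]
while L>-.16:
    f=F();up=f[2];s=get_state();tz=s['tcp_pos'][2]
    log.append(up)
    print(round(L,3),round(s['time'],2),'z',tz.round(4),'up',up.round(2),'front',(f@-CX).round(2),'side',(f@CY).round(2))
    peak=max(peak,up)
    if peak>5 and up<peak*.5: clicked=True
    if up>13.0 or np.linalg.norm(f)>18: break
    if s['time']>48: break
    L-=.012 if up<3 and L>.16 else (.004 if up>8 or clicked else .006)
    p,q=lidpose(L,.118);ctrl.movel(p,frame=q,max_speed=.03)
print('clicked',clicked,'peak',peak)
E
python3 press.py
```

```text
0.25 27.12 z 0.14 up 1.02 front 0.45 side -0.28
0.238 27.44 z 0.1386 up 0.78 front -0.47 side 0.21
0.226 27.76 z 0.1372 up 0.32 front -0.5 side -0.06
0.214 28.07 z 0.136 up 0.45 front -0.39 side 0.25
0.202 28.39 z 0.1347 up 0.57 front -0.36 side -0.0
0.19 28.71 z 0.1334 up 0.2 front -0.77 side -0.55
0.178 29.02 z 0.1322 up 0.79 front -0.27 side -0.01
0.166 29.34 z 0.1308 up 0.47 front -0.8 side 0.1
0.154 29.66 z 0.1295 up 0.7 front -0.5 side -0.1
0.148 29.98 z 0.1289 up 0.57 front -0.67 side 0.03
0.142 30.29 z 0.1282 up 0.3 front -1.12 side -0.25
0.136 30.61 z 0.1276 up 0.72 front -0.46 side -0.22
0.13 30.93 z 0.1269 up 0.61 front -0.98 side 0.12
0.124 31.24 z 0.1262 up 0.34 front -0.62 side -0.53
0.118 31.56 z 0.1255 up 0.81 front -0.61 side -0.14
0.112 31.88 z 0.1249 up 0.63 front -1.02 side -0.46
0.106 32.19 z 0.1242 up 0.71 front -0.39 side 0.36
0.1 32.51 z 0.1235 up 1.29 front -0.7 side 0.14
0.094 32.83 z 0.1228 up 0.97 front -1.14 side 0.11
0.088 33.14 z 0.1222 up 0.78 front 0.04 side -0.03
0.082 33.46 z 0.1215 up 0.59 front -0.91 side -0.6
0.076 33.77 z 0.1208 up 1.36 front -0
[... 480 characters left out ...]
16 36.94 z 0.1138 up 0.77 front -0.63 side -0.14
0.01 37.26 z 0.1132 up 3.29 front -0.1 side -0.72
0.004 37.58 z 0.1125 up 3.0 front -0.08 side -0.6
-0.002 37.89 z 0.1117 up 1.19 front 0.4 side 0.03
-0.008 38.21 z 0.111 up 1.21 front 0.72 side 0.0
-0.014 38.52 z 0.1103 up 1.15 front 0.98 side 0.09
-0.02 38.84 z 0.1096 up 1.16 front 0.97 side -0.03
-0.026 39.16 z 0.1088 up 1.45 front 1.37 side -0.16
-0.032 39.48 z 0.1081 up 0.62 front 0.74 side -0.17
-0.038 39.79 z 0.1075 up 1.57 front 0.92 side -0.04
-0.044 40.11 z 0.1069 up 5.09 front -0.1 side -0.54
-0.05 40.42 z 0.1068 up 11.82 front -1.22 side -3.12
-0.054 40.74 z 0.1067 up 16.3 front -1.73 side -3.8
clicked False peak 16.300258722745664
```

Run:
```python
from station import ctrl,get_state,vision
from h import *
for z in (.110,.114,.12):
    p=get_state()['tcp_pos'];p=np.array([p[0],p[1],z]);ctrl.movel(p,max_speed=.03);ctrl.pause(.05);s=get_state();print(s['time'],s['tcp_pos'][2],s['contact_force'].round(2))
ctrl.pause(.2)
im,d=vision.grab_frame('scene');cv2.imwrite('pics/s7.png',cv2.resize(im[40:240,250:450],(600,600)))
C=cloud('scene',d,vision.camera_info('scene')).reshape(-1,3)
U=(C-CO)@CX;V=(C-CO)@CY
m=(U>-.07)&(U<.06)&(abs(V)>.035)&(abs(V)<.075)&(C[:,2]>.08);k=np.polyfit(U[m],C[m,2],1);print('lid slope angle',-np.arctan(k[0]),k,m.sum(),C[m,2].std())
```

```text
41.0917 0.1096457984547185 [-0.55  0.8  -0.11]
41.425 0.11401280534136646 [-0.18  0.83 -0.1 ]
41.825 0.1201314029432372 [ 0.45 -0.13  0.47]
lid slope angle 1.2365082089908452 [-2.87916304  0.17795043] 3363 0.1697078764909549
```

View pics/s7.png

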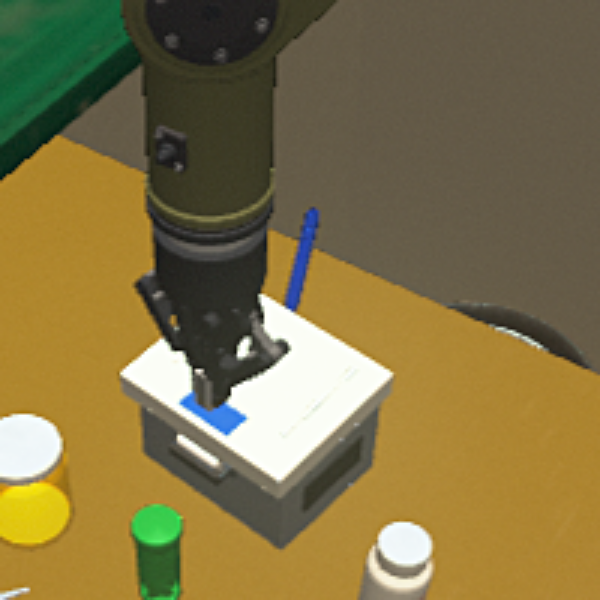

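Run:
```python
from station import ctrl,get_state,vision
from h import *
p=get_state()['tcp_pos'];ctrl.movel(np.array([p[0],p[1],.16]),max_speed=.1);ctrl.movel(np.array([p[0],p[1],.33]),max_speed=.25)
ctrl.pause(.3);s=get_state();print(s['time'],s['contact_force'].round(2))
im,d=vision.grab_frame('scene');cv2.imwrite('pics/s8.png',cv2.resize(im[40:240,250:450],(600,600)))
for n in ('scene','top'):
    im,d=vision.grab_frame(n)
    C=cloud(n,d,vision.camera_info(n)).reshape(-1,3);U=(C-CO)@CX;V=(C-CO)@CY
    m=(U>-.06)&(U<.06)&(abs(V)<.07)&(C[:,2]>.09)&(C[:,2]<.13);k=np.polyfit(U[m],C[m,2],1);print(n,'lid angle',-np.arctan(k[0]),k,m.sum(),(C[m,2]-np.polyval(k,U[m])).std())
    b=cv2.inRange(im,(0,0,0),(255,255,255))
for t,x0 in (('amber_jar',None),):pass
cv2.imwrite('pics/t8.png',im)
```

```text
43.7583 [ 0.41 -0.41 -0.07]
scene lid angle -0.043552462449938684 [0.04358002 0.1086257 ] 2431 0.0015238637165461743
top lid angle -0.043207648779968466 [0.04323456 0.10833057] 3293 0.0014832458133278064
```

View pics/s8.png

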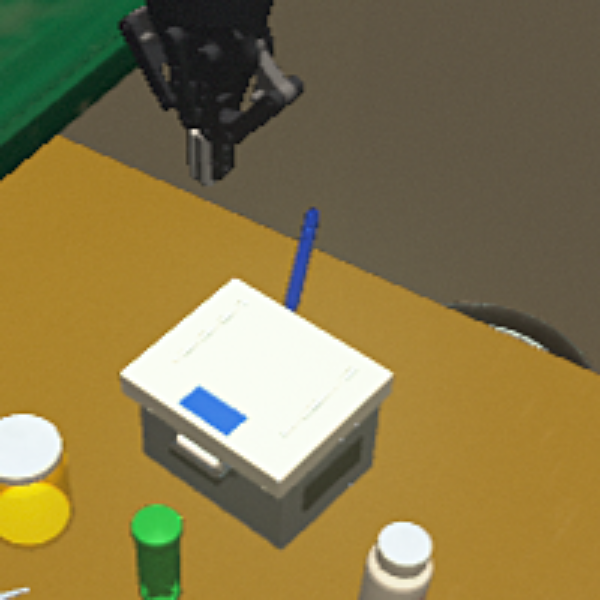

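View pics/t8.png

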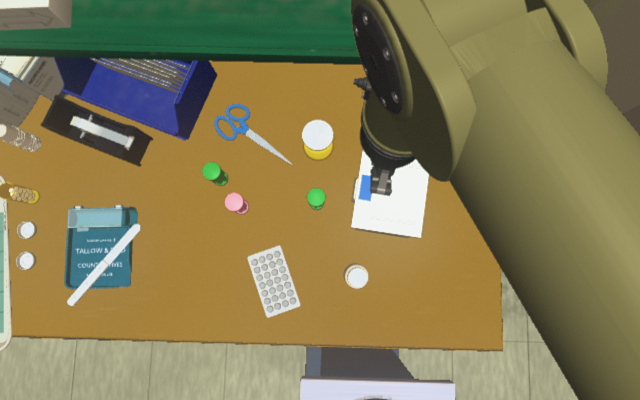

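The lid stays shut by itself at about −0.043 rad, with the arm clear of it, and the bystanders are at their starting pixels. I'm handing the job in.

```bash
python3 -c "
from station import ticket,get_state
print(get_state()['time']);print(ticket.close_job())"
```

```text
43.9083
the job is handed in; nothing more can be done
None
```

The vial is standing in the well and the lid is caught shut. I handed the job in at 43.9 s.

- **Vial:** I picked the white-capped amber vial and left the green and pink look-alikes alone. I lowered it until it touched the well bottom (about 4 N) and let go. The wrist camera then put its cap within about 1.5 mm of the well centre, 93 mm above the worktop, as expected for a seated vial.
- **Lid:** I swung it over from behind and pressed on the blue pad until I felt the hard stop. The highest force I read was about 17 N, below the 25 N limit.
- **After backing away:** With the arm clear, both fixed cameras measured the lid at −0.043 rad, and it stayed there. The jar, tablet bottle and blister card showed no visible movement.

**Checks that disagreed or were missing:**
- The bead gave with less force than described: I read about 5 N (5.5 N with the sideways part) against the expected 6 to 12 N. I took readings only between small steps, so I may have missed the peak, and my script's click check did not trigger. I judged the lid caught because it hit the hard stop and then stayed shut with nothing touching it.
- The wrist and top cameras differed by about 1.5 mm on where the case is, so I aimed between the two.
- I could not see the vial once the lid was shut.

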